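Lay the stacked sound bars on their tin-can resonators

TASK

Take the stack of four coloured wooden sound bars apart from the top down and lay each on the tin-can stand of its own colour and length: flat on both felt rests, between the pins, its ends level with the ends of the stand's base. Set each bar down gently rather than dropping it, let go of it, and do not push or tip the glue bottle or the spare tin.

Things in the scene. Friction and masses are not known exactly. Their poses are not given: they have to be found in the camera images.
- bar_red: red wooden sound bar, 260 x 36 x 20 mm (length along its x), about 116 g, loose; bottom of the stack, flat on the table. Origin: centre of its underside; z up. Its middle is hollowed 4 mm from below, so there it is 16 mm thick (4 to 20 mm above the origin)
- bar_yellow: yellow wooden sound bar, 220 x 36 x 20 mm (length along its x), about 98 g, loose; number 2 from the bottom of the stack, flat on the next longer bar and roughly along it. Origin: centre of its underside; z up. Its middle is hollowed 4 mm from below, so there it is 16 mm thick (4 to 20 mm above the origin)
- bar_green: green wooden sound bar, 180 x 36 x 20 mm (length along its x), about 80 g, loose; number 3 from the bottom of the stack, flat on the next longer bar and roughly along it. Origin: centre of its underside; z up. Its middle is hollowed 4 mm from below, so there it is 16 mm thick (4 to 20 mm above the origin)
- bar_blue: blue wooden sound bar, 140 x 36 x 20 mm (length along its x), about 62 g, loose; number 4 from the bottom of the stack, the topmost, flat on the next longer bar and roughly along it. Origin: centre of its underside; z up. Its middle is hollowed 4 mm from below, so there it is 16 mm thick (4 to 20 mm above the origin)
- stand_red: fixed stand of the red bar: wooden base 260 x 66 x 12 mm (length along x) with red ends; two cross rests 10 mm thick at x = +-72 mm, their red felt tops 94 mm above the table; beside each, steel pins of 6 mm at y = +-29 mm, tips 10 mm above the felt; in the middle an open tin, 73 mm wide, rim 20 mm below the felt tops. Origin: centre of the base's underside, on the table, z up
- stand_yellow: fixed stand of the yellow bar: wooden base 220 x 66 x 12 mm (length along x) with yellow ends; two cross rests 10 mm thick at x = +-61 mm, their yellow felt tops 86 mm above the table; beside each, steel pins of 6 mm at y = +-29 mm, tips 10 mm above the felt; in the middle an open tin, 66 mm wide, rim 20 mm below the felt tops. Origin: centre of the base's underside, on the table, z up
- stand_green: fixed stand of the green bar: wooden base 180 x 66 x 12 mm (length along x) with green ends; two cross rests 10 mm thick at x = +-50 mm, their green felt tops 78 mm above the table; beside each, steel pins of 6 mm at y = +-29 mm, tips 10 mm above the felt; in the middle an open tin, 60 mm wide, rim 20 mm below the felt tops. Origin: centre of the base's underside, on the table, z up
- stand_blue: fixed stand of the blue bar: wooden base 140 x 66 x 12 mm (length along x) with blue ends; two cross rests 10 mm thick at x = +-39 mm, their blue felt tops 70 mm above the table; beside each, steel pins of 6 mm at y = +-29 mm, tips 10 mm above the felt; in the middle an open tin, 53 mm wide, rim 20 mm below the felt tops. Origin: centre of the base's underside, on the table, z up
- glue: white glue bottle with blue band and orange nozzle, 54 mm diameter, 130 mm tall, standing loose beyond the stands; a bystander. Origin: centre of its underside
- spare_tin: spare open tin standing loose beyond the stands, 73 mm diameter, 85 mm tall, not on a stand; a bystander. Origin: centre of its underside
Things that resemble listed ones, but are neither listed nor needed, are in the scene too. Leave any orange or purple look-alike of the stand_yellow alone.

How it is judged (in metres and radians):
On the way, in this order (a step that is already met when the one before it is completed fails the run):
1. the blue bar lies on its own stand, between the pins, let go (x of bar_blue in the frame of stand_blue between -0.015 and 0.015 m and y of bar_blue in the frame of stand_blue between -0.011 and 0.011 m and z of bar_blue in the frame of stand_blue between 0.066 and 0.074 m and angle between the x axis of bar_blue and the x axis of stand_blue, either way round below 0.2 rad and angle between bar_blue's own z axis and vertical below 0.06 rad and contact force between the fingers and bar_blue below 0.1 N), for 0.2 s.
2. the green bar lies on its own stand, between the pins, let go (x of bar_green in the frame of stand_green between -0.015 and 0.015 m and y of bar_green in the frame of stand_green between -0.011 and 0.011 m and z of bar_green in the frame of stand_green between 0.074 and 0.082 m and angle between the x axis of bar_green and the x axis of stand_green, either way round below 0.2 rad and angle between bar_green's own z axis and vertical below 0.06 rad and contact force between the fingers and bar_green below 0.1 N), for 0.2 s.
3. the yellow bar lies on its own stand, between the pins, let go (x of bar_yellow in the frame of stand_yellow between -0.015 and 0.015 m and y of bar_yellow in the frame of stand_yellow between -0.011 and 0.011 m and z of bar_yellow in the frame of stand_yellow between 0.082 and 0.09 m and angle between the x axis of bar_yellow and the x axis of stand_yellow, either way round below 0.2 rad and angle between bar_yellow's own z axis and vertical below 0.06 rad and contact force between the fingers and bar_yellow below 0.1 N), for 0.2 s.
4. the red bar lies on its own stand, between the pins, let go (x of bar_red in the frame of stand_red between -0.015 and 0.015 m and y of bar_red in the frame of stand_red between -0.011 and 0.011 m and z of bar_red in the frame of stand_red between 0.09 and 0.098 m and angle between the x axis of bar_red and the x axis of stand_red, either way round below 0.2 rad and angle between bar_red's own z axis and vertical below 0.06 rad and contact force between the fingers and bar_red below 0.1 N), for 0.2 s.
At the end, for the whole second after the job is handed in: Each bar lies top up on the stand of its colour, underside within 4 mm of the felt height, its middle within 15 mm of the stand's lengthwise and 11 mm crosswise, within 0.2 rad of its direction, let go and at rest (all of step 1 and all of step 2 and all of step 3 and all of step 4 and linear speed of each of bar_blue, bar_green, bar_yellow, bar_red below 0.02 m/s); the robot touches nothing.
It fails at once if a bar falls: it moves faster than 0.6 m/s while the fingers do not touch it (a drop of about 2 cm) ((linear speed of bar_blue above 0.6 m/s and contact force between the fingers and bar_blue below 0.02 N) or (linear speed of bar_green above 0.6 m/s and contact force between the fingers and bar_green below 0.02 N) or (linear speed of bar_yellow above 0.6 m/s and contact force between the fingers and bar_yellow below 0.02 N) or (linear speed of bar_red above 0.6 m/s and contact force between the fingers and bar_red below 0.02 N)).
It fails at once if the glue bottle or the spare tin is pushed more than 3 cm or tipped over (distance of any of glue, spare_tin from where it was at the start of the episode above 0.03 m or angle between any of glue, spare_tin's own z axis and vertical above 0.4 rad).
It also fails if it takes over 120 s, if anything falls off the work surface, if the arm or the gripper's body presses on something with over 40 N, if the wrist force passes 120 N, or if a joint passes its speed limit or range.

ROBOT

A 6-joint arm with a two-finger parallel gripper is mounted at the origin on the work surface. World frame = base frame: x ahead of the robot, y to its left, z up, the work surface at z = 0. Lengths are in mm, angles in rad, forces in N, time in s.
With the tool pointing down it reaches from about 400 to 825 mm from the base axis. Payload 7 kg.
Tool frame: the origin (TCP) lies at the very end of the fingers, on their centre line; the grasp point (between the pads) lies 19 mm behind it; z points along the fingers, y is the direction in which the jaws open and shut (so a half turn about z gives the same grasp; the last joint's range is limited). The gripper opens to 88 mm and grips with 3 to 60 N. Pads are 19 mm wide; open, the fingers measure 130 mm over their backs; the gripper's body (78 mm by 193 mm) begins 47 mm behind the grasp point.
Start: joints at [-0.959, 0.359, 0.012, 0, -1.224, -0.288], TCP at [214.739, -639.908, 226.561] pointing down, gripper open.
Joint ranges: [-3.07, 3.07], [-1.43, 2.12], [-1.02, 1.25], [-3.03, 1.67], [-3.05, -0], [-3.03, 3.03]. Speed limits (rad/s): [2.39, 2.39, 3.01, 3.14, 3.14, 3.14].

INTERFACE

Orientations are given as a unit quaternion [x, y, z, w].
In Python, from plant import bot gives the robot as it stands. Calls block until the motion is done:
- bot.move_ptp(position, orientation): joint-space move of the TCP to a pose.
- bot.line_to(position, velocity=150, ori=None): straight line of the TCP; ori=None keeps the orientation; velocity is the mean speed in mm/s.
- bot.move_joints(angles): joint-space move.
- bot.move_gripper(opening, force=None): finger opening in mm; force is the grip in N (None keeps the last); returns when the fingers have stopped.
- bot.pause(seconds).
- bot.solve_ik(position, orientation): joint angles nearest the present ones, or None.
- bot.read_state(): the state.
- bot.camera(name): name is "scene" or "top" or "wrist"; returns the picture (480x640x3 uint8, red, green, blue); there is no depth.
- bot.get_calibration(name): a dict with "fx", "fy", "cx", "cy" (pixels), "view" (4x4, takes a point from world to camera coordinates); the wrist camera has in their place "T_tool_cam" (4x4, takes a point from camera to tool coordinates, whose origin is the TCP and whose axes are the flange's). Camera axes: x right, y up, looking along -z (the intrinsics and any distortion apply to the point x, -y, -z); pixel columns grow to the right and rows downward; lengths in mm; the calibration is good to about 2 mm. A picture is of the moment at which its call begins: read the wrist's pose just before it. get_calibration takes no time and is no camera call.
A pose or a line that the arm cannot do raises bot.Unreachable and nothing moves.
- bot.close_job(): hands the job in, once; it reports no verdict.
The state is a dict: "t": time; "joint_pos": joint angles; "qvel": joint speeds; "tau": joint torques, N m; "tcp_pos": TCP position; "eef_rot": TCP orientation; "contact_force": force on the tool from outside, world axes, zero at the start; "moment": the same for the moment, N m; "width": finger opening in mm.
Only numpy, scipy, OpenCV 4.12 (cv2) and the standard library are available. Lean on these libraries where they do the work, as an engineer would, in place of code of your own. Each camera call takes 0.05 s, during which the arm holds its last target.

## Working session

There is one attempt and no reset: what is moved stays moved. The work goes in short steps, each a Python script; the robot and the scene stay as the last script left them, time stands still between calls to the robot, and variables do not carry over. Pictures are saved under pics/ and viewed, and the job is handed in when it is done.

```bash
ls; mkdir -p pics; python3 - <<'E'
from plant import bot
import cv2
for n in ["scene","top","wrist"]:
    s=bot.read_state()
    im=bot.camera(n); cv2.imwrite(f"pics/{n}0.png",im[:,:,::-1])
    c=bot.get_calibration(n); print(n,{k:(v if not hasattr(v,'tolist') else v.tolist()) for k,v in c.items()})
print(s)
E
```

```text
pics
scene {'fx': 448.93008651516413, 'fy': 448.93008651516413, 'cx': 318.3889652942898, 'cy': 231.20867318667223, 'view': [[0.20548325233927062, 0.9786020198191506, 0.010710733586181713, -213.16834147664815], [-0.6916737923050895, 0.13747510733950538, 0.7090049082342712, 237.99450978489318], [0.6923611760103042, -0.15309696818640783, 0.7051222023775444, -1352.9341258019774], [0.0, 0.0, 0.0, 1.0]]}
top {'fx': 584.3254852416995, 'fy': 584.3254852416995, 'cx': 323.20510502822896, 'cy': 234.2791657775947, 'view': [[0.0264177097906211, -0.9996457981640243, 0.003222238729397468, 109.17053806539033], [0.9902770061086451, 0.026610242492380174, 0.13654063925071896, -462.5561105573781], [-0.13657802085956866, -0.00041618206043631407, 0.9906292298385788, -1668.0303371787863], [0.0, 0.0, 0.0, 1.0]]}
wrist {'fx': 363.0819862582518, 'fy': 363.0819862582518, 'cx': 314.6433867357072, 'cy': 241.6286436761041, 'T_tool_cam': [[0.0003415346839526526, 0.9646523404933083, 0.2635256066017916, 70.15545908400682], [0.999999931991848, -0.00036613907129961045, 4.425471778688774e-05, 0.3989251883410594], [0.0001391774379558417, 0.26352557356538103, -0.9646523999382772, -159.36807517938095], [0.0, 0.0, 0.0, 1.0]]}
{'t': 0.1, 'joint_pos': array([-9.58931577e-01,  3.59338499e-01,  1.11108177e-02, -2.95628772e-04,
       -1.22405806e+00, -2.88074936e-01]), 'qvel': array([-0.00078036, -0.00067279,  0.00163954, -0.00018895,  0.00029274,
        0.00014291]), 'tau': array([-8.71877110e-04, -5.84163952e+01,  2.93753922e+01,  7.01546296e+00,
        1.01958291e-02, -6.66019355e-05]), 'tcp_pos': array([ 214.57120396, -639.5220808 ,  225.68639092]), 'eef_rot': array([-1.61138900e-01,  9.86931447e-01,  7.31026114e-04, -1.98755451e-04]), 'contact_force': array([-0.42254417, -0.45258612,  0.14558001]), 'moment': array([-0.03609815,  0.04120117, -0.02395588]), 'width': 87.53334620471476}
```

View pics/scene0.png

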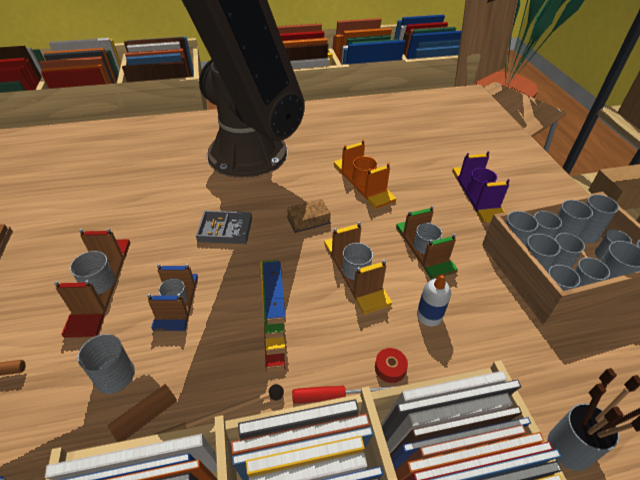

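View pics/top0.png

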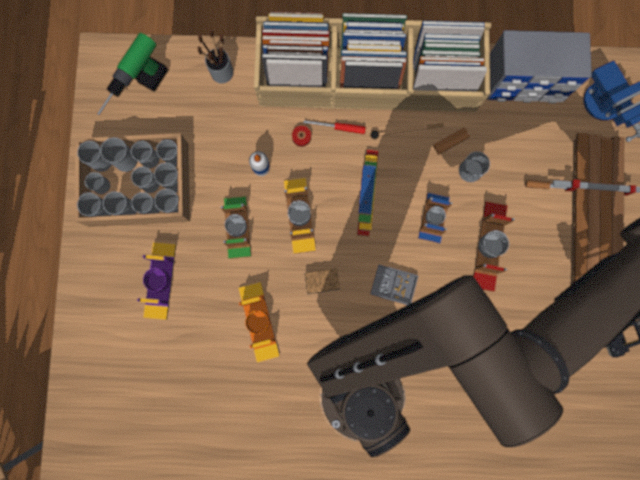

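View pics/wrist0.png

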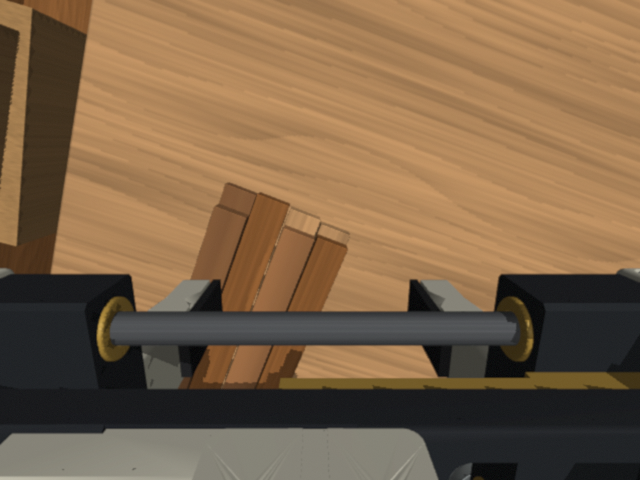

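The top view shows the stack at about (368,192). The stands are blue at (435,217), red at (493,245), yellow with its grey tin at (300,215), and green at (236,226). The look-alikes are orange at (258,322) and purple at (157,280). I'll enlarge the crops to confirm.

```bash
python3 - <<'E'
import cv2
im=cv2.imread("pics/top0.png")
def crop(n,x0,x1,y0,y1,s): cv2.imwrite(f"pics/{n}.png",cv2.resize(im[y0:y1,x0:x1],None,fx=s,fy=s,interpolation=cv2.INTER_CUBIC))
crop("c_left",210,330,160,270,5)
crop("c_right",340,520,140,300,4)
E
```

```text
(no output)
```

View pics/c_left.png

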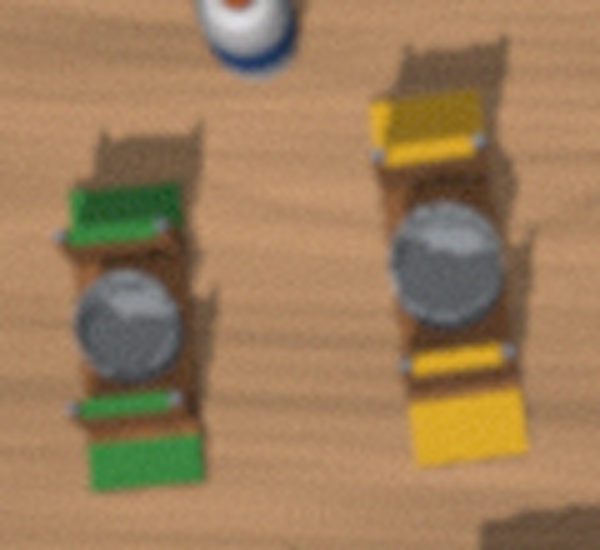

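View pics/c_right.png

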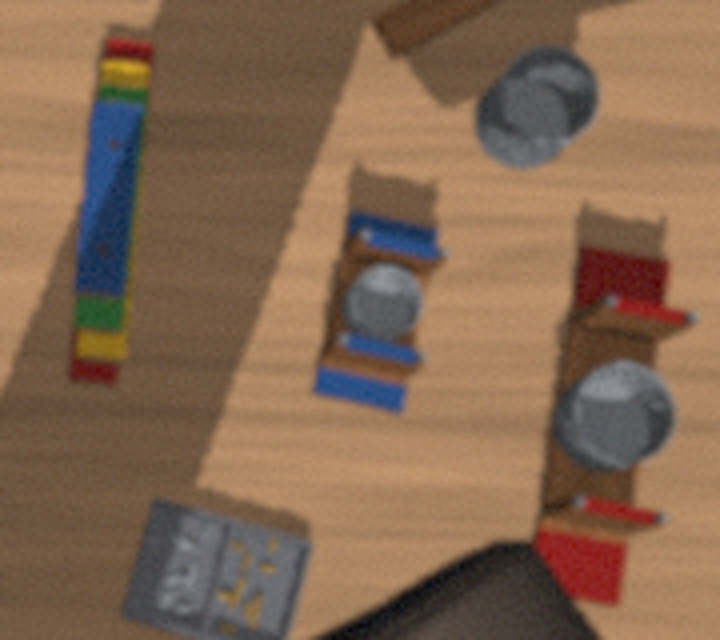

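```bash
cat > h.py <<'E'
import numpy as np
from scipy.optimize import least_squares
from scipy.spatial.transform import Rotation as R
def proj(c,view,P):
    p=np.c_[P,np.ones(len(P))]@np.array(view).T
    return np.c_[c["fx"]*p[:,0]/-p[:,2]+c["cx"], c["fy"]*-p[:,1]/-p[:,2]+c["cy"]]
def wview(c,st):
    T=np.eye(4);T[:3,:3]=R.from_quat(st["eef_rot"]).as_matrix();T[:3,3]=st["tcp_pos"]
    return np.linalg.inv(T@np.array(c["T_tool_cam"]))
def fit(c,view,loc,pix,x0):
    loc=np.array(loc,float);pix=np.array(pix,float)
    def w(q):
        cs,sn=np.cos(q[2]),np.sin(q[2]);P=loc.copy()
        P[:,0]=q[0]+cs*loc[:,0]-sn*loc[:,1];P[:,1]=q[1]+sn*loc[:,0]+cs*loc[:,1];return P
    r=least_squares(lambda q:(proj(c,view,w(q))-pix).ravel(),x0,x_scale=[100,100,.3])
    res=r.fun.reshape(-1,2);return r.x,np.abs(res).max(),res
DIM={"red":(260,72,94,0),"yellow":(220,61,86,20),"green":(180,50,78,40),"blue":(140,39,70,60)}
def base(n):
    L=DIM[n][0]/2;return [(L,33,12),(L,-33,12),(-L,33,12),(-L,-33,12)]
def pins(n):
    a,f=DIM[n][1:3];return [(a,29,f+10),(a,-29,f+10),(-a,29,f+10),(-a,-29,f+10)]
def bar(n,z0):
    L=DIM[n][0]/2;z=z0+20;return [(L,18,z),(L,-18,z),(-L,18,z),(-L,-18,z)]
E
python3 - <<'E'
from h import *
from plant import bot
c=bot.get_calibration("top");V=c["view"]
np.set_printoptions(precision=1,suppress=True)
S={"green":(5,210,160,[(72,185),(182,182),(92,490),(204,480),(62,237),(163,226),(75,410),(177,398)]),
"yellow":(5,210,160,[(373,102),(483,92),(418,465),(526,452),(377,155),(480,141),(408,365),(510,350)]),
"blue":(4,340,140,[(350,213),(437,228),(314,392),(403,411),(367,237),(439,254),(345,340),(419,358)]),
"red":(4,340,140,[(580,247),(668,262),(537,540),(617,604),(613,300),(690,318),(580,502),(659,519)])}
for n,(s,x,y,p) in S.items():
    p=np.array(p)/s+[x,y];l=np.array(base(n)+pins(n))
    if n=="red": l=np.delete(l,2,0);p=np.delete(p,2,0)
    q,m,r=fit(c,V,l,p,[550,0,0]);print(n,q[:2],round(q[2],3),"max px",m,"dist",np.hypot(*q[:2]))
B={"blue":[(97,100),(146,101),(76,292),(124,297)],"red":[(108,38),(152,42),(70,380),(116,382)],"yellow":[(102,58),(150,60),(77,355),(126,361)]}
for n,p in B.items():
    q,m,r=fit(c,V,bar(n,DIM[n][3]),np.array(p)/4+[340,140],[600,0,0]);print("bar",n,q[:2],round(q[2],3),m)
E
```

```text
green [476.8 374.2] 0.116 max px 1.1683765534016857 dist 606.1136229492721
yellow [516.8 191.8] 0.156 max px 0.5471415778393975 dist 551.210091312041
blue [ 519.8 -204. ] -0.189 max px 1.1662142165440628 dist 558.3508810920291
red [ 440.4 -367.6] -0.164 max px 0.8472352869686688 dist 573.6422659793342
bar blue [586.   -2.2] -0.089 0.9741758630684387
bar red [590.3  -7.5] -0.089 0.633762097752367
bar yellow [587.2  -7.5] -0.064 0.9336485675635231
```

```bash
cat >> h.py <<'E'
def Q(phi): return np.array([np.cos(phi/2),np.sin(phi/2),0,0])
STAND={"green":(476.8,374.2,.116),"yellow":(516.8,191.8,.156),"blue":(519.8,-204,-.189),"red":(440.4,-367.6,-.164)}
BAR={"blue":(586,-2.2,-.089),"red":(590.3,-7.5,-.089),"yellow":(587.2,-7.5,-.064),"green":(586.5,-5,-.08)}
E
python3 - <<'E'
from h import *
from plant import bot
np.set_printoptions(precision=2,suppress=True)
for k,D in (("st",STAND),("bar",BAR)):
  for n,(x,y,t) in D.items():
    for z in (80,300):
      for a in (0,np.pi):
        j=bot.solve_ik([x,y,z],Q(t+a)); print(k,n,z,round(a,1),j)
E
```

```text
st green 80 0 [ 0.99  0.38 -0.33  0.   -0.87  0.7 ]
st green 80 3.1 [ 0.99  0.38 -0.33  0.   -0.87 -2.44]
st green 300 0 [ 0.99  0.21 -0.03  0.   -1.33  0.7 ]
st green 300 3.1 [ 0.99  0.21 -0.03  0.   -1.33 -2.44]
st yellow 80 0 [ 0.71  0.3  -0.45  0.   -0.82  1.02]
st yellow 80 3.1 [ 0.71  0.3  -0.45  0.   -0.82 -2.13]
st yellow 300 0 [ 0.71  0.11 -0.14  0.   -1.31  1.02]
st yellow 300 3.1 [ 0.71  0.11 -0.14  0.   -1.31 -2.13]
st blue 80 0 [-0.02  0.31 -0.43  0.   -0.83  1.41]
st blue 80 3.1 [-0.02  0.31 -0.43  0.   -0.83 -1.74]
st blue 300 0 [-0.02  0.13 -0.13  0.   -1.31  1.41]
st blue 300 3.1 [-0.02  0.13 -0.13  0.   -1.31 -1.74]
st red 80 0 [-0.35  0.33 -0.4   0.   -0.84  1.76]
st red 80 3.1 [-0.35  0.33 -0.4   0.   -0.84 -1.38]
st red 300 0 [-0.35  0.15 -0.1   0.   -1.32  1.76]
st red 300 3.1 [-0.35  0.15 -0.1   0.   -1.32 -1.38]
bar blue 80 0 [ 0.33  0.35 -0.37  0.   -0.85  1.15]
bar blue 80 3.1 [ 0.33  0.35 -0.37  0.   -0.85 -1.99]
bar blue 300 0 [ 0.33  0.17 -0.07  0.   -1.32  1.15]
bar blue 300 3.1 [ 0.33  0.17 -0.07  0.   -1.32 -1.99]
bar red 80 0 [ 0.32  0.35 -0.36  0.   -0.85  1.16]
bar red 80 3.1 [ 0.32  0.35 -0.36  0.   -0.85 -1.98]
bar red 300 0 [ 0.32  0.18 -0.06  0.   -1.33  1.16]
bar red 300 3.1 [ 0.32  0.18 -0.06  0.   -1.33 -1.98]
bar yellow 80 0 [ 0.32  0.35 -0.37  0.   -0.85  1.19]
bar yellow 80 3.1 [ 0.32  0.35 -0.37  0.   -0.85 -1.95]
bar yellow 300 0 [ 0.32  0.18 -0.07  0.   -1.32  1.19]
bar yellow 300 3.1 [ 0.32  0.18 -0.07  0.   -1.32 -1.95]
bar green 80 0 [ 0.32  0.35 -0.37  0.   -0.85  1.17]
bar green 80 3.1 [ 0.32  0.35 -0.37  0.   -0.85 -1.98]
bar green 300 0 [ 0.32  0.17 -0.07  0.   -1.32  1.17]
bar green 300 3.1 [ 0.32  0.17 -0.07  0.   -1.32 -1.98]
```

```bash
cat >> h.py <<'E'
import cv2
def look(bot,name,xy,z,phi):
    bot.move_ptp([xy[0],xy[1],z],Q(phi)); bot.pause(.3)
    s=bot.read_state();im=bot.camera("wrist");cv2.imwrite(f"pics/{name}.png",im[:,:,::-1])
    c=bot.get_calibration("wrist");V=wview(c,s);np.save(f"pics/{name}.npy",V);return c,V,s
E
python3 - <<'E'
from h import *
from plant import bot
c,V,s=look(bot,"w_stack",(530,-5),330,-.085); print(s["t"],s["tcp_pos"])
for n in DIM: print(n,proj(c,V,np.array([(BAR[n][0],BAR[n][1],DIM[n][3]+20)])))
c,V,s=look(bot,"w_blue",(440,-190),330,-.189); print(s["t"],s["tcp_pos"])
E
```

```text
2.9917 [530.01272829  -5.32486182 329.92194561]
red [[312.68674906 151.52380576]]
yellow [[312.82807936 154.57378653]]
green [[310.63858204 155.95326889]]
blue [[307.95172542 157.30234683]]
4.175 [ 440.44231925 -189.38487085  329.82180849]
```

View pics/w_stack.png

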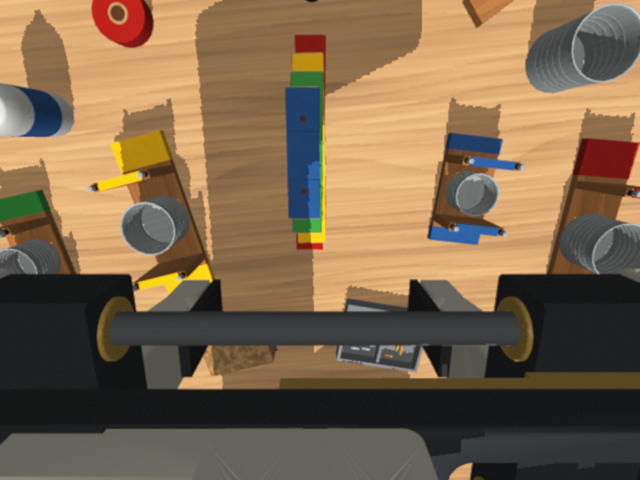

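View pics/w_blue.png

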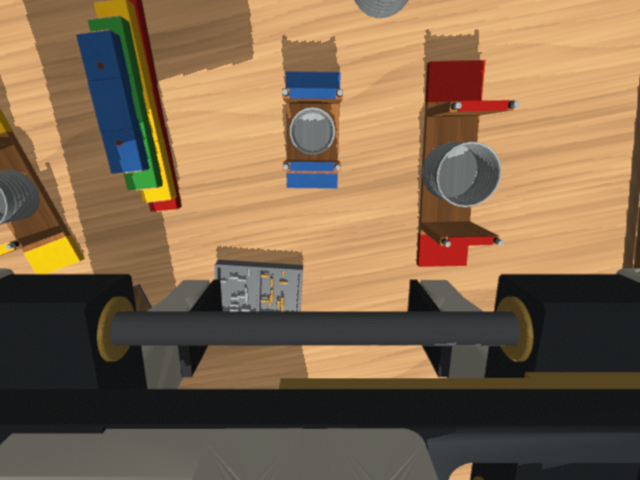

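Both wrist views are clear. The stack's blue top runs from (286,88) to (321,218), and the blue stand runs from (286,72) to (338,188) with the pins visible. I'll enlarge both to refine.

```bash
python3 - <<'E'
import cv2
def crop(n,o,x0,x1,y0,y1,s): cv2.imwrite(f"pics/{o}.png",cv2.resize(cv2.imread(f"pics/{n}.png")[y0:y1,x0:x1],None,fx=s,fy=s,interpolation=cv2.INTER_CUBIC))
crop("w_stack","c1",265,350,25,260,2.5)
crop("w_blue","c2",270,520,50,270,3)
E
```

```text
(no output)
```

View pics/c1.png

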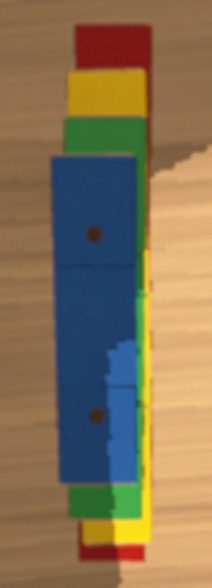

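View pics/c2.png

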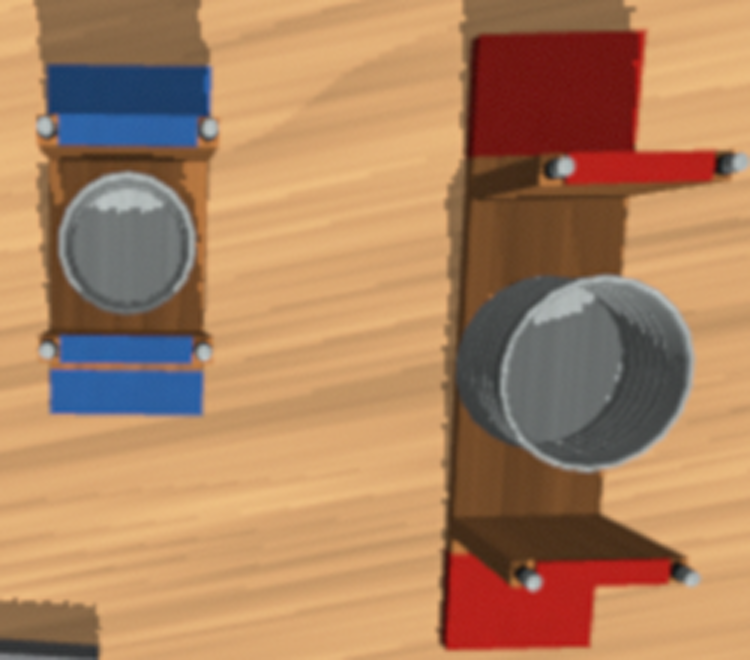

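```bash
python3 - <<'E'
from h import *
from plant import bot
np.set_printoptions(precision=1,suppress=True)
c=bot.get_calibration("wrist")
V=np.load("pics/w_stack.npy")
B={"blue":[(51,157),(136,157),(60,482),(136,482)],"green":[(64,118),(144,117),(69,518),(141,518)],"yellow":[(69,72),(145,70),(83,544),(150,543)],"red":[(75,25),(151,25),(79,560),(145,560)]}
for n,p in B.items():
    q,m,r=fit(c,V,bar(n,DIM[n][3]),np.array(p)/2.5+[265,25],[600,0,0]);print("bar",n,q[:2],round(q[2],3),m)
V=np.load("pics/w_blue.npy")
q,m,r=fit(c,V,base("blue")+pins("blue"),np.array([(47,65),(209,67),(50,414),(202,415),(45,127),(209,128),(47,350),(204,352)])/3+[270,50],[600,0,0]);print("st blue",q[:2],round(q[2],3),m)
q,m,r=fit(c,V,base("red")+pins("red"),np.array([(478,36),(643,31),(446,646),(590,647),(562,166),(734,162),(530,581),(685,576)])/3+[270,50],[600,0,0]);print("st red",q[:2],round(q[2],3),m)
E
```

```text
bar blue [587.9   2.7] -0.08 0.7673203396895758
bar green [586.   -0.5] -0.088 0.5951259972684397
bar yellow [588.   -3.9] -0.068 0.8228002109600538
bar red [592.2  -4.3] -0.091 0.6740812271594905
st blue [ 522.9 -201.5] -0.196 0.7327914767557502
st red [ 443.5 -365.5] -0.163 1.4255020795568498
```

```bash
cat >> h.py <<'E'
STAND["blue"]=(522.9,-201.5,-.196);STAND["red"]=(443.5,-365.5,-.163)
BAR.update({"blue":(587.9,2.7,-.08),"green":(586,-.5,-.088),"yellow":(588,-3.9,-.068),"red":(592.2,-4.3,-.091)})
def pick(bot,n,b,zoff=2.5,F=20):
    x,y,t=b;z0=DIM[n][3]
    bot.move_gripper(70,F)
    bot.move_ptp([x,y,z0+90],Q(t)); bot.line_to([x,y,z0+zoff],80)
    s=bot.read_state();print("pre",s["tcp_pos"],s["contact_force"])
    bot.move_gripper(20,F);bot.pause(.2)
    s=bot.read_state();print("grip",s["t"],s["tcp_pos"],s["contact_force"],s["width"])
def lift(bot,b,z=230):
    bot.line_to([b[0],b[1],z],100);s=bot.read_state();print("lift",s["contact_force"],s["width"])
def place(bot,n,st,zoff=2.5,dx=0):
    x,y,t=st;x+=dx*np.cos(t);y+=dx*np.sin(t);f=DIM[n][2]
    bot.move_ptp([x,y,230],Q(t)); bot.line_to([x,y,f+zoff+15],120)
    bot.line_to([x,y,f+zoff+1],25); bot.pause(.2)
    s=bot.read_state();f0=s["contact_force"][2];print("above",s["t"],s["tcp_pos"],s["contact_force"])
    for k in range(8):
        bot.line_to([x,y,f+zoff-.4*k+.6],10);bot.pause(.1);s=bot.read_state();d=s["contact_force"][2]-f0
        if abs(d)>1.2: break
    print("down",s["t"],k,d,s["tcp_pos"])
def release(bot,st,n,zoff=2.5):
    bot.move_gripper(52);bot.pause(.3);s=bot.read_state();p=s["tcp_pos"];print("open",s["width"],s["contact_force"])
    bot.line_to([p[0],p[1],230],100)
E
python3 - <<'E'
from h import *
from plant import bot
np.set_printoptions(precision=1,suppress=True)
pick(bot,"blue",BAR["blue"]);lift(bot,BAR["blue"])
for n in("wrist","scene"): cv2.imwrite(f"pics/{n}1.png",bot.camera(n)[:,:,::-1])
E
```

```text
pre [588.3   2.8  63.1] [ 0.1  0.1 -1.3]
grip 8.0417 [587.9   2.7  62.6] [-0.7 -0.4  2. ] 36.01172078899235
lift [-0.5 -0.5 -1.7] 36.00474380382563
```

View pics/wrist1.png

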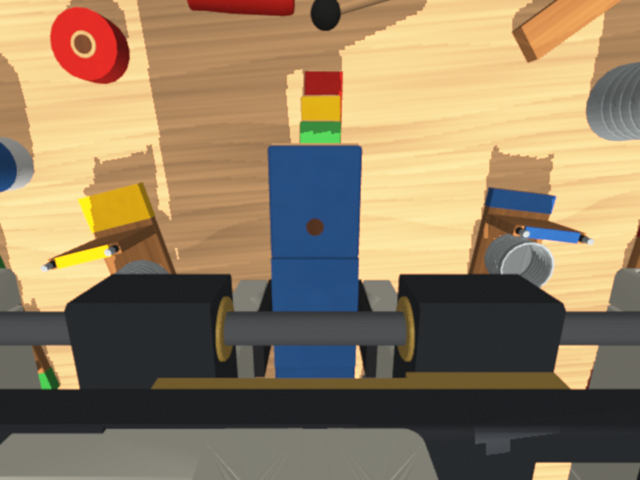

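View pics/scene1.png

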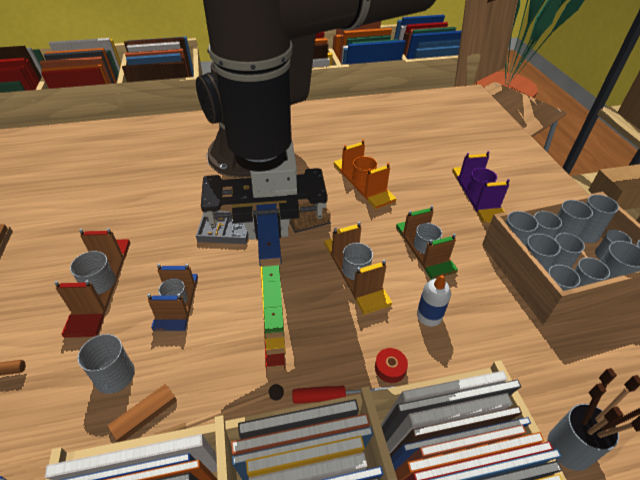

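```bash
python3 - <<'E'
from h import *
from plant import bot
np.set_printoptions(precision=1,suppress=True)
c=bot.get_calibration("wrist");V=np.linalg.inv(np.array(c["T_tool_cam"]))
for L in (65,70,75): print(proj(c,V,np.array([(L,18,-17.5),(L,-18,-17.5)])).tolist())
place(bot,"blue",STAND["blue"])
for n in("wrist","scene"): cv2.imwrite(f"pics/{n}2.png",bot.camera(n)[:,:,::-1])
E
```

```text
[[363.45233734525067, 159.76336934523806], [269.1007612357205, 159.73115291257233]]
[[363.92588060450635, 146.21517308772832], [268.66761344966227, 146.18170671866528]]
[[364.40861308924013, 132.40407069060194], [268.2260597333475, 132.36931170362288]]
above 13.0833 [ 523.  -201.5   73.6] [-1.5 -0.4 -1.2]
down 14.1333 2 4.341674587566707 [ 523.  -201.5   72.5]
```

View pics/wrist2.png

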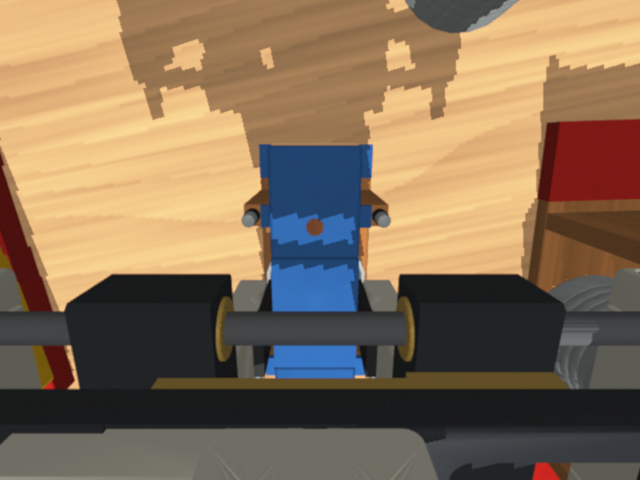

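View pics/scene2.png

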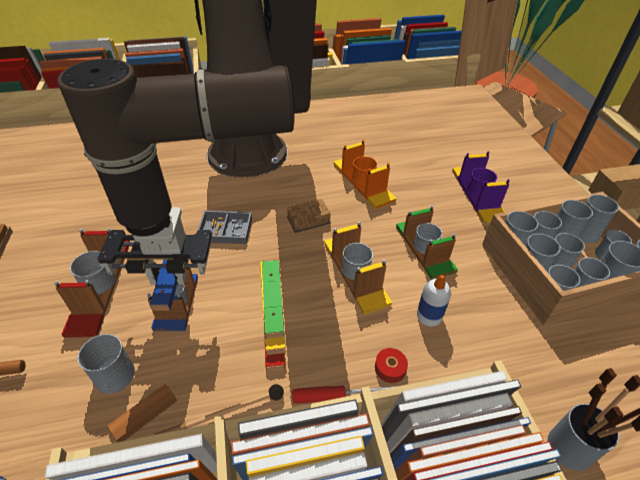

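The bar is centred between the pins at columns 248 and 380 and rests on the felt, so I'm releasing it. Next I'll look at the yellow and green stands and the placed blue bar.

```bash
python3 - <<'E'
from h import *
from plant import bot
np.set_printoptions(precision=1,suppress=True)
release(bot,STAND["blue"],"blue")
s=bot.read_state();cv2.imwrite("pics/w_b2.png",bot.camera("wrist")[:,:,::-1])
c,V,s=look(bot,"w_yg",(420,270),330,.13); print(s["t"])
def crop(n,o,x0,x1,y0,y1,s): cv2.imwrite(f"pics/{o}.png",cv2.resize(cv2.imread(f"pics/{n}.png")[y0:y1,x0:x1],None,fx=s,fy=s,interpolation=cv2.INTER_CUBIC))
crop("w_yg","c3",160,480,30,270,2.5)
E
```

```text
open 52.02001986885733 [-0.7  0.6  0.4]
18.95
```

View pics/w_b2.png

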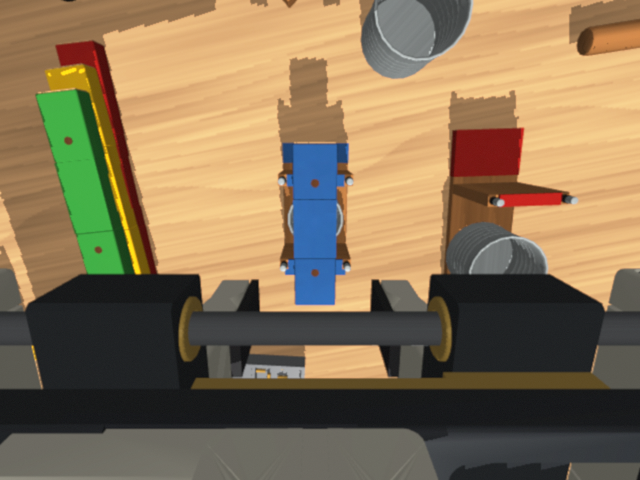

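View pics/c3.png

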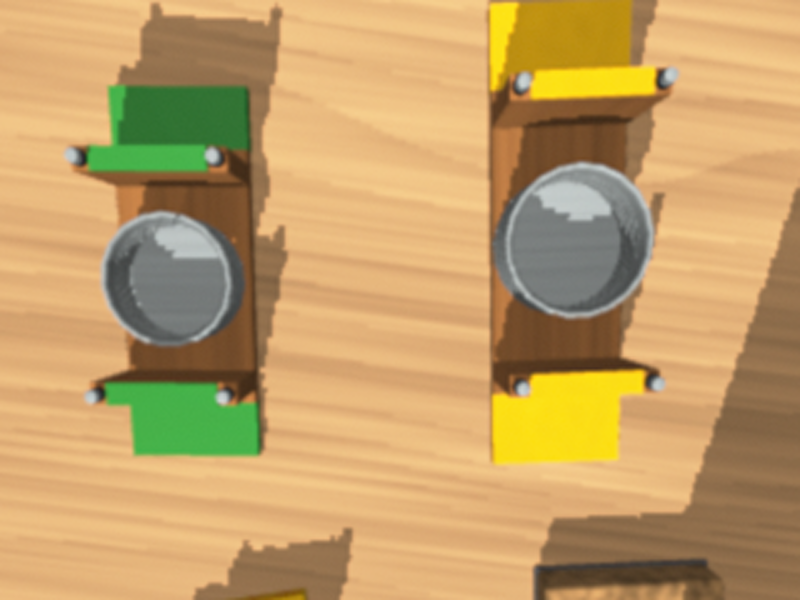

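Blue lies flat and centred between its pins, with its ends level with the base. The green and yellow stands are clear in the crop: both have grey tins and wooden rests, so neither is a look-alike.

```bash
python3 - <<'E'
from h import *
from plant import bot
np.set_printoptions(precision=1,suppress=True)
c=bot.get_calibration("wrist");V=np.load("pics/w_yg.npy")
G=[(109,87),(247,87),(135,455),(259,453),(76,155),(213,156),(94,396),(225,395)]
Y=[(490,2),(632,0),(494,463),(618,459),(523,82),(669,75),(522,387),(656,382)]
for n,p in(("green",G),("yellow",Y)):
    q,m,r=fit(c,V,base(n)+pins(n),np.array(p)/2.5+[160,30],[500,200,0]);print("st",n,q[:2],round(q[2],3),m)
look(bot,"w_stack2",(530,-5),330,-.085)
im=cv2.imread("pics/w_stack2.png");cv2.imwrite("pics/c4.png",cv2.resize(im[25:260,265:350],None,fx=2.5,fy=2.5,interpolation=cv2.INTER_CUBIC))
E
```

```text
st green [478.6 378.6] 0.127 1.1621221299094486
st yellow [519.  196.7] 0.166 1.0436629098033308
```

View pics/c4.png

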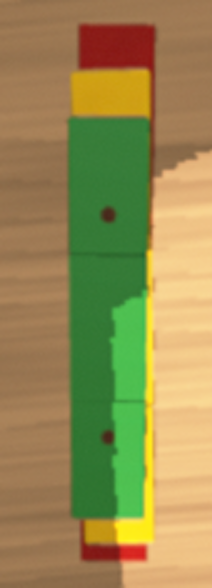

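The rest of the stack hasn't moved. Picking green next.

```bash
cat >> h.py <<'E'
STAND["green"]=(478.6,378.6,.127);STAND["yellow"]=(519,196.7,.166)
E
python3 - <<'E'
from h import *
from plant import bot
np.set_printoptions(precision=1,suppress=True)
pick(bot,"green",BAR["green"]);lift(bot,BAR["green"])
cv2.imwrite("pics/wrist3.png",bot.camera("wrist")[:,:,::-1])
place(bot,"green",STAND["green"])
cv2.imwrite("pics/wrist4.png",bot.camera("wrist")[:,:,::-1])
c=bot.get_calibration("wrist");V=np.linalg.inv(np.array(c["T_tool_cam"]))
for L in (85,90,95): print(proj(c,V,np.array([(L,18,-17.5),(L,-18,-17.5)])).tolist())
E
```

```text
pre [586.4  -0.4  43.1] [-0.4 -0.5 -0.5]
grip 23.9917 [586.   -0.5  42.5] [-0.5 -0.1  1.2] 35.56415719330546
lift [-0.7 -0.1 -1.4] 35.92249575619445
above 29.7167 [478.7 378.7  81.7] [-0.3 -0.9 -0.9]
down 30.7667 2 4.522770058656024 [478.7 378.6  80.6]
[[365.07359651610886, 104.30741898281477], [267.0097409655411, 104.2701378183323]]
[[365.5822252967393, 89.6666858421325], [266.5384271211116, 89.62804593091752]]
[[366.1011217045798, 74.7304020057457], [266.0575982741943, 74.69035580809373]]
```

View pics/wrist3.png

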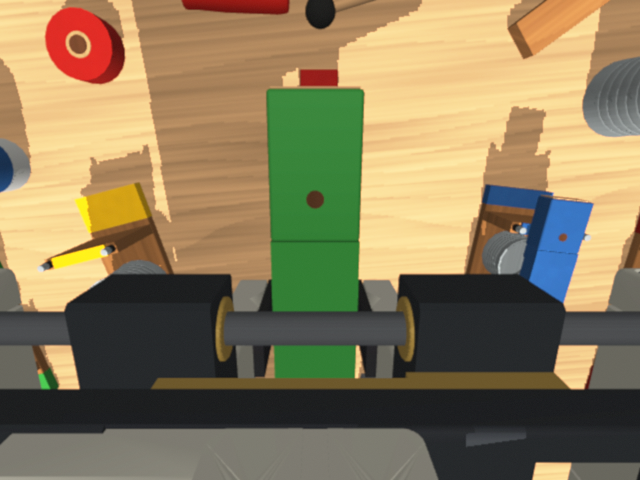

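View pics/wrist4.png

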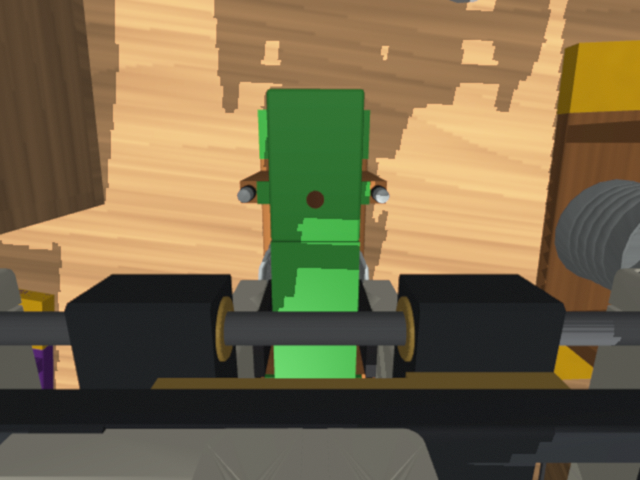

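```bash
python3 - <<'E'
from h import *
from plant import bot
np.set_printoptions(precision=1,suppress=True)
c=bot.get_calibration("wrist");V=np.linalg.inv(np.array(c["T_tool_cam"]))
print(proj(c,V,np.array([(90,33,68.6),(90,-33,68.6),(85,33,68.6),(50,29,-7.4),(50,-29,-7.4)])).tolist())
release(bot,STAND["green"],"green")
cv2.imwrite("pics/w_g2.png",bot.camera("wrist")[:,:,::-1])
look(bot,"w_stack3",(530,-5),330,-.085)
E
```

```text
[[371.211331427779, 110.02369663418088], [259.765313554045, 109.98176102494554], [370.8636485747252, 118.91987688219588], [384.9852826403508, 195.57675068619213], [246.68105688063622, 195.5327554306562]]
open 51.99715884500843 [0.5 0.8 0.3]
```

View pics/w_g2.png

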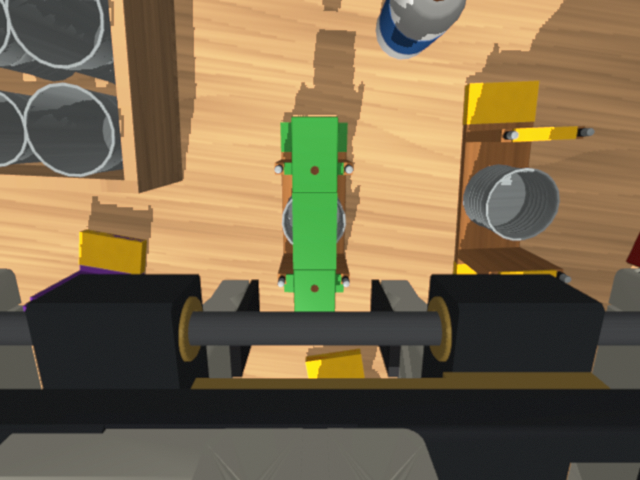

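View pics/w_stack3.png

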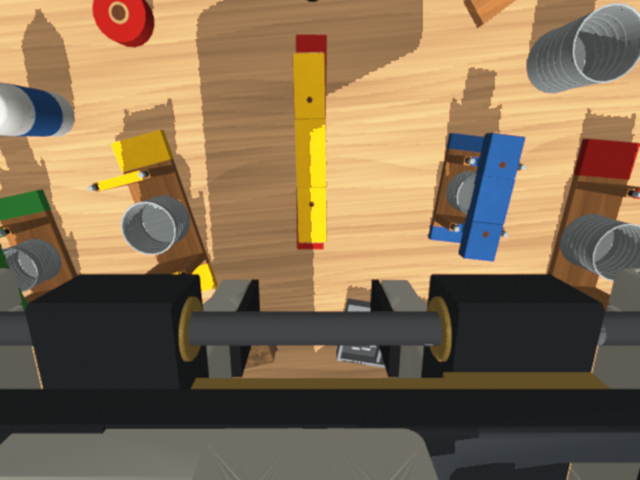

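Green is placed well: the pins straddle it and its far end matches the base prediction within about 1 mm. Yellow in the stack is unmoved, with its top at (294,52)–(327,243).

```bash
python3 - <<'E'
from h import *
from plant import bot
np.set_printoptions(precision=1,suppress=True)
pick(bot,"yellow",BAR["yellow"]);lift(bot,BAR["yellow"])
cv2.imwrite("pics/wrist5.png",bot.camera("wrist")[:,:,::-1])
place(bot,"yellow",STAND["yellow"])
cv2.imwrite("pics/wrist6.png",bot.camera("wrist")[:,:,::-1])
c=bot.get_calibration("wrist");V=np.linalg.inv(np.array(c["T_tool_cam"]))
print(proj(c,V,np.array([(110,18,-17.5),(110,-18,-17.5),(110,33,76.5),(110,-33,76.5),(61,29,-7.5),(61,-29,-7.5)])).tolist())
E
```

```text
pre [588.4  -3.8  23. ] [-0.9 -0.7  0.4]
grip 38.775 [588.   -3.9  22.6] [0.8 0.3 1.5] 35.77237456553293
lift [ 0.5 -0.6 -0.7] 35.936394095448385
above 44.025 [519.1 196.7  89.7] [ 0.1  0.1 -1.5]
down 45.075 2 4.977950751406407 [519.1 196.7  88.5]
[[367.6496256782452, 28.117970608912742], [264.4860337760236, 28.073535224306056], [370.5684248338149, 75.77415530680099], [260.3271815705103, 75.73018581450859], [386.3445277832991, 168.95574521537543], [245.2675698512526, 168.90827051757802]]
```

View pics/wrist6.png

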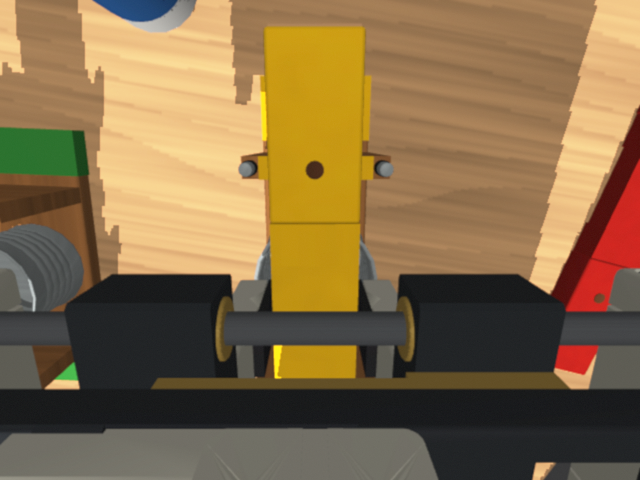

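Yellow is centred: the pins at 248 and 385 and the far end at row 26 match the predictions. I'm releasing it, then looking at the red bar and red stand.

```bash
python3 - <<'E'
from h import *
from plant import bot
np.set_printoptions(precision=1,suppress=True)
release(bot,STAND["yellow"],"yellow")
cv2.imwrite("pics/w_y2.png",bot.camera("wrist")[:,:,::-1])
look(bot,"w_red",(360,-352),330,-.163)
look(bot,"w_stack4",(530,-5),330,-.085)
a=cv2.imread("pics/w_red.png")[20:275,240:400];b=cv2.imread("pics/w_stack4.png")[20:275,250:350]
c=cv2.imread("pics/w_y2.png")
f=lambda i:cv2.resize(i,None,fx=2.3,fy=2.3,interpolation=cv2.INTER_CUBIC)
cv2.imwrite("pics/c5.png",cv2.hconcat([f(a),f(b)]))
E
```

```text
open 51.82214865587257 [0.4 0.2 0.2]
```

View pics/c5.png

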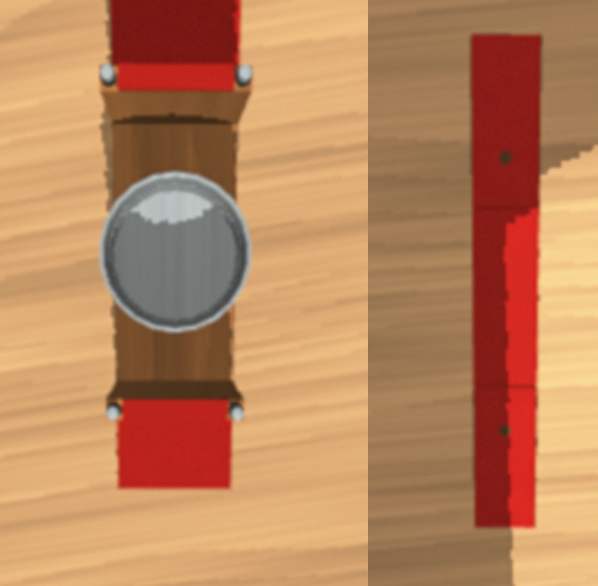

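View pics/w_y2.png

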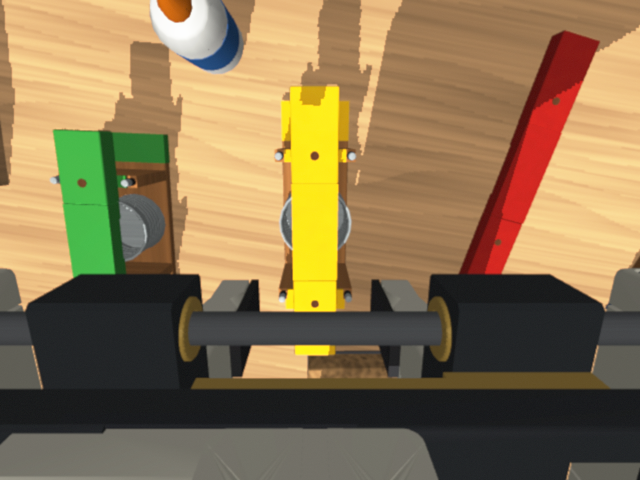

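```bash
python3 - <<'E'
from h import *
from plant import bot
np.set_printoptions(precision=1,suppress=True)
c=bot.get_calibration("wrist")
q,m,r=fit(c,np.load("pics/w_red.npy"),(base("red")+pins("red"))[2:],np.array([(119,488),(231,488),(108,74),(244,74),(113,411),(237,411)])/2.3+[240,20],[440,-360,0]);print(q[:2],q[2],m)
b,m,r=fit(c,np.load("pics/w_stack4.npy"),bar("red",0),np.array([(104,35),(173,35),(107,527),(166,527)])/2.3+[250,20],[590,0,0]);print(b[:2],b[2],m)
assert np.hypot(*(q[:2]-STAND["red"][:2]))<5 and np.hypot(*(b[:2]-BAR["red"][:2]))<5
pick(bot,"red",b);lift(bot,b)
place(bot,"red",q)
cv2.imwrite("pics/wrist7.png",bot.camera("wrist")[:,:,::-1])
V=np.linalg.inv(np.array(c["T_tool_cam"]))
print(proj(c,V,np.array([(130,18,-17.5),(130,-18,-17.5),(130,33,84.5),(130,-33,84.5),(72,29,-7.5),(72,-29,-7.5)])).tolist())
E
```

```text
[ 443.  -366.4] -0.16199651370399426 1.3192182419909386
[592.1  -4.3] -0.09337957061549752 0.6815229187704119
pre [592.6  -4.2   3. ] [-0.8  0.5  0.8]
grip 55.4583 [592.1  -4.3   2.6] [-0.2  0.6  1.3] 35.7059693153995
lift [-0.4 -0.2 -1.3] 35.95246958974448
above 61.3917 [ 443.1 -366.4   97.6] [-0.3  0.8 -0.7]
down 62.4417 2 3.1458140745725607 [ 443.1 -366.4   96.6]
[[370.4217045508462, -39.329705929266254], [262.74557418295507, -39.382114706057735], [370.2002567096608, 42.01732545549609], [261.16686378633153, 41.970721041259566], [388.15209612248736, 140.83407025786414], [244.242390267404, 140.78292329985516]]
```

View pics/wrist7.png

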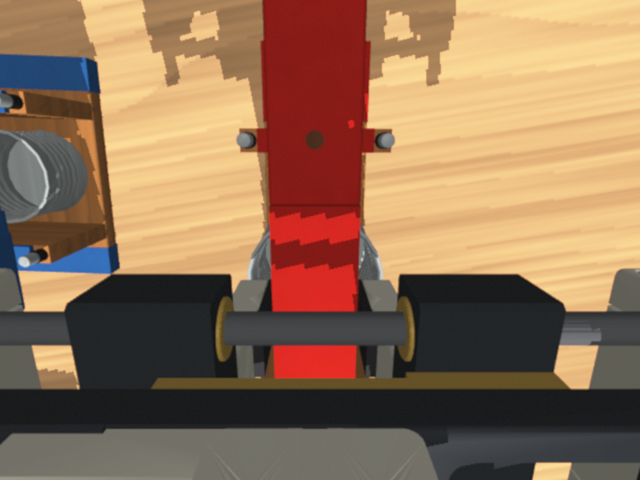

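Red is centred, with pins at 246 and 385 on row 140 and the base end at row 41, both as predicted. Releasing it and doing a final check.

```bash
python3 - <<'E'
from h import *
from plant import bot
np.set_printoptions(precision=1,suppress=True)
release(bot,None,"red")
bot.move_ptp([480,-30,330],Q(-.085));bot.pause(.3)
for n in("scene","top","wrist"): cv2.imwrite(f"pics/{n}9.png",bot.camera(n)[:,:,::-1])
print(bot.read_state()["t"])
im=cv2.imread("pics/top9.png");cv2.imwrite("pics/c9.png",cv2.resize(im[140:310,210:530],None,fx=2.5,fy=2.5,interpolation=cv2.INTER_CUBIC))
E
```

```text
open 52.137860463008415 [-0.1 -0.4  1. ]
66.6
```

View pics/scene9.png

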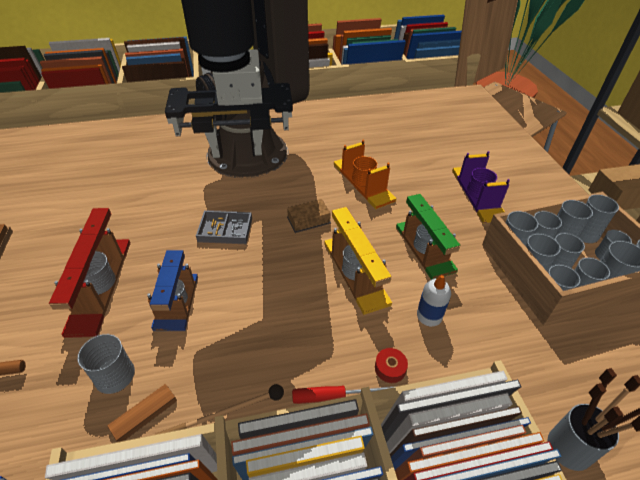

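View pics/c9.png

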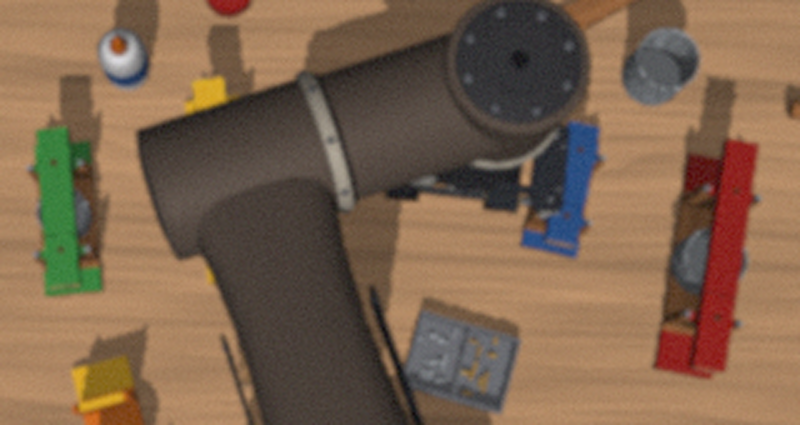

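All four bars lie on their own stands, and the glue (434,300) and spare tin (106,362) are where they started. One numeric check on red and green from the top view, then I'll hand in.

```bash
python3 - <<'E'
from h import *
from plant import bot
c=bot.get_calibration("top")
for n,p,s0 in(("red",[(725,141),(757,144),(694,368),(723,374)],(440.4,-367.6,-.164)),("green",[(37,129),(67,126),(47,295),(81,291)],(476.8,374.2,.116))):
    q,m,r=fit(c,c["view"],bar(n,DIM[n][2]),np.array(p)/2.5+[210,140],list(s0))
    d=q-s0;cs,sn=np.cos(s0[2]),np.sin(s0[2]);print(n,cs*d[0]+sn*d[1],-sn*d[0]+cs*d[1],d[2],m)
bot.close_job()
E
```

```text
red -1.2339893903878323 -0.12471581926954926 0.010176610426969657 0.7737712262408252
green -3.8720806372535304 0.3558267291532551 0.0027074286290630217 1.645850317959912
the job is handed in; nothing more can be done
```

I took the stack apart from the top down. Blue, green, yellow and red each went onto the stand of their own colour, lowered until they touched the felt and then let go. The job was handed in at about 67 s, well under the 120 s limit; handing in gives no verdict.

- **Placement:** Before each release, the wrist view showed the bar centred between its pins, with the ends it showed matching the predicted positions to about a millimetre. The felt contact came at the expected height each time.
- **Final check from the top view:**

| Bar | Lengthwise offset | Crosswise offset | Angle |
|---|---|---|---|
| Red | about -1 mm | about 0 mm | 0.01 rad |
| Green | about -4 mm | about 0 mm | below 0.01 rad |

- **Less certain:** The green reading is coarse (1.6 px misfit) and disagrees slightly with the wrist view's 1 mm or so, but it is within the 15 mm allowed. The arm hid yellow and partly hid blue in that view, so I checked those two only in the wrist and scene pictures.
- **Camera disagreement:** The top and wrist cameras differed by 3–5 mm on absolute positions, so I used the wrist camera for both picking and placing.
- **Bystanders:** The glue bottle and spare tin look unmoved in the last scene picture, and the orange and purple look-alike stands were not touched.

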